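# Turn a thin-walled beaker right way up

## Robot

A 6-joint arm with a two-finger parallel gripper is mounted at the origin on the work surface. World frame = base frame: x ahead of the robot, y to its left, z up, the work surface at z = 0. Lengths are in m, angles in degrees, forces in N, time in s.
With the tool pointing down it reaches from about 0.3 to 0.75 m from the base axis. Payload 8.5 kg.
Tool frame: the origin (TCP) lies midway between the tips of the shut fingers; the grasp point (between the pads) lies 19 mm behind it; z points along the fingers, y is the line along which they close (so a half turn about z gives the same grasp; the last joint's range is limited). The gripper opens to 85 mm and grips with 20 to 120 N. Pads are 22 mm wide; open, the fingers measure 114 mm over their backs; the gripper's body (76 mm by 85 mm) begins 54 mm behind the grasp point. The pads swing forward as they close: fully open they stand 13 mm farther back than shut.
Start: joints at [53.096, 21.807, 74.336, -0, 83.858, -12.336], TCP at [0.229, 0.5, 0.231] pointing down, gripper open.
Joint ranges: [-178.18, 178.18], [-50.72, 133.34], [12.68, 142.11], [-81.47, 261.47], [9.98, 163.14], [-165.26, 165.26]. Speed limits (degrees/s): [136.94, 136.94, 180, 180, 180, 180].

## Interface

Orientations are given as a 3x3 rotation matrix whose columns are the frame's x, y, z axes.
In Python, from rig import env gives the robot as it stands. The module is installed in compiled form; this text tells all that it offers.
- The arm moves only by the tool jog_arm, never from a script. Its argument "targets" is a list of rows, each a list of 6 numbers: the shift along the tool's x, y, z in cm, then the turn, a rotation vector about the tool's x, y, z in degrees. A call has 1 to 8 rows; each row is the pose to reach, as a shift and turn from the pose commanded when the call began, along the tool's axes at that moment; what a row does not reach only later rows make up. A row lasts 1/12 s, in which the tool goes at most 41.7 mm and 7.16 degrees, less where a joint would pass 70% of its speed; a pose out of reach is approached as far as the arm can. A call with a gripper value outside its range is refused whole. "hand" is the opening, from 0 (shut) to 1 (fully open), set as the call begins (left out, the last holds). The fingers move at their own pace and stop on an object; "newtons" is the grip in N (left out, the last holds). Time passes only in rows, so rows that repeat a pose let the fingers close. It gives the time, the measured TCP pose, the force, the opening and the grip force at its end, in the units of the state.
- env.observe(): the state, without advancing time (a new reading comes with each control period).
- env.get_image(name): name is "scene" or "side" or "wrist"; returns a dict with "frame" (400x640x3 uint8, red, green, blue), "depth" (400x640 float32, m along the optical axis (not along the pixel's ray), 0 where there is no reading), "fovy" (degrees; the focal length in pixels is half the picture's height over the tangent of half this angle, whatever the lens; pixels are square), "cx", "cy" (the principal point, pixels), "k1" (the pictures are not rectified: a ray, as slopes to the right and down, at radius r is drawn at 1 + k1 r^2 times it, then the intrinsics apply), "cam_to_world" (4x4, takes a point from camera to world coordinates). Camera axes: x right, y down, z forward; pixel columns grow to the right and rows downward; lengths in m; the calibration is good to about 2 mm. A picture is of the moment at which its call begins.
- env.close_job(): hands the job in; it is judged then, once.
Trained networks look in the newest picture that a camera, given by its name, has taken for a name from the list of things; names that differ only in an ending like _2 or _b are one class to them, and where a whole thing is asked for, a point or a joint stands for the part that bears it (a point fixed in the world has none). Each returns a list of dicts, best first, with "score" (0 to 1); they miss things now and then, are a little off and sometimes report something else, mostly with a low value. They report only what shows in the picture. A call takes as long as a camera call.
- env.regions_of(camera, target): "pixels" (400x640 bool, what is visible of it) and "point" ([row, column] in pixels, amid what is visible of it).
The state is a dict: "time_s": time; "q": joint angles; "qvel": joint speeds; "joint_efforts": joint torques, N m; "position": TCP position; "tool_rot": TCP orientation; "ft_force": force on the tool from outside, world axes, zero at the start; "wrist_torque": the same for the moment, N m; "grip_width": finger opening in m; "gripper_force": force on a finger pad.
Only numpy, scipy, OpenCV 4.12 (cv2) and the standard library are available. Lean on these libraries where they do the work, as an engineer would, in place of code of your own. Each camera call takes 0.05 s, during which the arm holds its last target. There are 200 camera calls.

## Task

The lone turned wooden beaker that stands mouth down on the bench has a dry foot now: lay it on its side in the dowel cradle and let go of it there, then take it again the other way, and stand it right way up with its whole foot on the free felt pad of the drying board. Its wall is thin and cracks if it is gripped hard, knocked or dropped, so grip it lightly and set it down softly each time. Leave the two beakers already on the board, the gouge and the wax tin where they are.

Things in the scene. Friction and masses are not known exactly. Their poses are not given: they have to be found in the camera images.
- beaker: The beaker to turn over: pale wood, straight round cup 54 mm across, 84 mm long, wall 3.5 mm; the last 16 mm taper to a closed foot 46 mm across, two fine dark lines beside it; 55 to 110 g. Origin at the centre of the mouth, z axis from mouth to foot (up at the start, down when right way up). The wall stands 35 N from each finger, 45 N against what it is set on, and a fall of 4 mm.
- beaker_mid (a point): Point on the beaker's axis, half way (42 mm) between mouth and foot; axes as beaker.
- beaker_foot (a point): Centre of the underside of the beaker's foot, 84 mm from the mouth; axes as beaker.
- cradle: Fixed dark wooden cradle for round work: base 75 x 150 mm, 14 mm thick, with two pale dowels 12 mm thick and 144 mm long along the cradle's y axis, centre lines at x = -16 and +16 mm, 30 mm above the bench. A beaker lies on the two dowels, its axis along y, either way round. Origin at the centre of the underside, z up.
- cradle_seat (a point): Point 58.9 mm above the bench over the middle of the cradle, where the middle of the axis of a beaker lying on the dowels comes to be; axes as cradle.
- board: Fixed plywood drying board, 360 x 130 mm, 20 mm thick, long side along its x axis. Origin at the centre of the underside. On it lie three felt pads in a row along x, 115 mm apart.
- felt_free: The free felt pad on the board: a fixed grey disc 68 mm across and 3 mm thick with nothing on it, at either end or in the middle of the row. Origin at the centre of its underside (20 mm above the bench); its top is 23 mm above the bench. Axes as board.
- beaker_a: Another beaker of the same kind, standing right way up on its felt pad. Origin under the centre of the foot, z up to the mouth. Leave alone.
- beaker_b: As beaker_a, on the other occupied pad. Leave alone.
- gouge: Turning gouge lying on the far side of the bench: wooden handle 200 mm long and 29 mm thick, steel blade 130 mm. Origin on its axis at the middle of its length, y axis along the tool to the blade. Leave alone.
- wax_tin: Round metal wax tin, 72 mm across, 45 mm high, standing on the bench. Origin at the centre of the underside. Leave alone.

How it is judged (in metres and radians):
On the way:
1. the beaker lies on its side on the two dowels of the cradle, let go (angle between beaker's own z axis and vertical between 1.42 and 1.72 rad and distance between beaker_mid and cradle_seat below 0.04 m and z of beaker_mid in the frame of cradle_seat below 0.006 m and angle between the z axis of beaker and the y axis of cradle, either way round below 0.15 rad and contact force between the fingers and beaker below 0.1 N and linear speed of beaker below 0.03 m/s), for 0.2 s.
At the end, for the whole second after the job is handed in: The beaker stands right way up (within 3.4 degrees), at rest and let go, on the free felt pad, its foot's centre within 12 mm of the pad's centre (angle between beaker's own z axis and vertical above 3.08159 rad and horizontal distance between beaker_foot and felt_free below 0.012 m and height (world z) of beaker_foot between 0.02 and 0.026 m and linear speed of beaker below 0.02 m/s and angular speed of beaker below 0.2 rad/s and contact force between the fingers and beaker below 0.1 N); the robot touches nothing.
It fails at once if the beaker is squeezed: more than 80 N in all from the fingers (40 N a finger) (contact force between the fingers and beaker above 80 N).
It fails at once if the beaker is pressed or knocked with more than 55 N on the cradle, the board or the pad (contact force between beaker and cradle above 55 N or contact force between beaker and board above 55 N or contact force between beaker and felt_free above 55 N).
It fails at once if the beaker is dropped or knocked loose: it moves faster than 0.35 m/s (a fall of over 6 mm) out of the fingers (contact force between the fingers and beaker below 0.1 N and linear speed of beaker above 0.35 m/s).
It fails at once if the beaker falls over on the bench (its middle comes lower than 34 mm) (height (world z) of beaker_mid below 0.034 m).
It fails at once if another beaker, the gouge or the wax tin is moved more than 8 mm (distance of any of beaker_a, beaker_b, gouge, wax_tin from where it was at the start of the episode above 0.008 m).
It also fails if it takes over 72 s, if anything falls off the work surface, if the arm or the gripper's body presses on something with over 40 N, if the wrist force passes 120 N, or if a joint passes its speed limit or range.

## Working session

There is one attempt and no reset: what is moved stays moved. The work goes in short steps, Python scripts to look and compute and a tool call to move; the robot and the scene stay as the last step left them, time stands still between calls to the robot, and variables do not carry over. Pictures are saved under pics/ and viewed, at most 10 in all, crops included, and the job is handed in when it is done.

Besides the shell and the picture viewer there is one more tool, called by a JSON object that holds its "fn" and its "kwargs", one argument or row to a line. jog_arm: Moves the arm, as the interface text tells. Its arguments: {"type":"object","properties":{"targets":{"type":"array","items":{"type":"array","items":{"type":"number"}}},"hand":{"type":"number"},"newtons":{"type":"number"}},"required":["targets"]}

```bash
mkdir -p pics; cat > h.py <<'E'
import numpy as np, cv2
from rig import env
def cloud(im):
    f=200/np.tan(np.radians(im["fovy"])/2); d=im["depth"]
    v,u=np.mgrid[0:400,0:640]
    K=np.array([[f,0,im["cx"]],[0,f,im["cy"]],[0,0,1.]])
    p=np.stack([u,v],-1).reshape(-1,1,2).astype(np.float64)
    s=cv2.undistortPoints(p,K,np.array([im["k1"],0,0,0.])).reshape(400,640,2)
    P=np.dstack([s[...,0]*d,s[...,1]*d,d])
    T=np.array(im["cam_to_world"]); W=P@T[:3,:3].T+T[:3,3]
    W[d<=0]=np.nan
    return W
E
python3 - <<'E'
from h import *
ims=[]
for c in ["scene","side"]:
    im=env.get_image(c); np.savez(f"{c}0.npz",W=cloud(im),frame=im["frame"])
    cv2.imwrite(f"pics/{c}0.png",im["frame"][...,::-1]); W=cloud(im)
    print(c,np.array(im["cam_to_world"])[:3,3].round(3))
    for n in ["beaker","cradle","board","felt_free","gouge","wax_tin"]:
        for r in env.regions_of(c,n)[:4]:
            p=W[r["pixels"]];p=p[~np.isnan(p[:,0])]
            if len(p): print(n,round(r["score"],2),r["point"],len(p),np.percentile(p,2,axis=0).round(3),np.median(p,0).round(3),np.percentile(p,98,axis=0).round(3))
o=env.observe();print(o)
E
```

```text
scene [ 0.962 -0.452  1.07 ]
beaker 0.95 [144.4, 400.6] 536 [0.603 0.229 0.02 ] [0.629 0.245 0.079] [0.653 0.281 0.107]
beaker 0.76 [239.9, 213.4] 592 [ 0.429 -0.308 -0.001] [ 0.462 -0.286  0.071] [ 0.476 -0.259  0.085]
beaker 0.72 [119.1, 369.9] 549 [0.464 0.236 0.018] [0.513 0.255 0.077] [0.536 0.292 0.108]
cradle 0.78 [195.6, 292.5] 1397 [ 0.448 -0.11   0.001] [ 0.497 -0.042  0.014] [0.527 0.033 0.037]
board 0.91 [143.6, 368.7] 3205 [ 0.338  0.192 -0.001] [0.538 0.234 0.018] [0.691 0.325 0.023]
felt_free 0.51 [111.7, 339.8] 294 [0.368 0.237 0.017] [0.399 0.266 0.022] [0.429 0.297 0.026]
gouge 0.58 [257.6, 349.6] 1028 [ 0.71  -0.19  -0.003] [ 0.726 -0.079  0.022] [0.742 0.119 0.029]
wax_tin 0.61 [269.4, 281.4] 661 [ 0.597 -0.256  0.009] [ 0.631 -0.228  0.042] [ 0.656 -0.196  0.047]
side [ 0.154 -0.471  0.66 ]
beaker 0.92 [139.3, 266.8] 737 [0.599 0.229 0.026] [0.617 0.24  0.081] [0.649 0.28  0.107]
beaker 0.68 [341.4, 375.1] 1526 [ 0.42  -0.309  0.003] [ 0.434 -0.29   0.071] [ 0.465 -0.263  0.084]
beaker 0.56 [157.2, 222.0] 820 [0.481 0.236 0.027] [0.501 0.246 0.081] [0.53  0.288 0
[... 592 characters left out ...]
8.38554087e+01, -1.23352188e+01]), 'qvel': array([-0.05113348, -0.01275911, -0.01025308,  0.02103521,  0.03776104,
        0.04843312]), 'joint_efforts': array([-1.80857875e-03, -4.48242259e+01, -2.31435370e+01, -1.70182634e-04,
        4.92242325e-04, -4.29065679e-06]), 'position': array([0.2286673 , 0.50020035, 0.23131982]), 'tool_rot': array([[-9.09465372e-01,  4.15779674e-01,  1.13148177e-05],
       [ 4.15779674e-01,  9.09465371e-01,  3.01246266e-05],
       [ 2.23477255e-06,  3.21017760e-05, -9.99999999e-01]]), 'ft_force': array([ 0.29299264, -0.22777918, -0.63629583]), 'wrist_torque': array([-0.0049809,  0.02172  ,  0.0184241]), 'gripper_force': 0.0, 'grip_width': 0.08523975161497349}
```

```bash
python3 - <<'E'
from h import *
from scipy.optimize import least_squares
for c in ["scene","side"]:
    W=np.load(f"{c}0.npz")["W"]; P=W.reshape(-1,3);P=P[~np.isnan(P[:,0])]
    def sel(a): return P[(P>np.array(a[0])).all(1)&(P<np.array(a[1])).all(1)]
    w=sel([[.38,-.36,.012],[.53,-.21,.06]])
    r=least_squares(lambda q:np.hypot(w[:,0]-q[0],w[:,1]-q[1])-.027,[.445,-.285],loss="soft_l1",f_scale=.002);print("beaker",r.x,len(w),np.abs(r.fun).mean())
    t=sel([[.38,-.36,.078],[.53,-.21,.1]]);print("foot top",np.median(t,0),(t.min(0)+t.max(0))/2)
    f=sel([[.34,.2,.0215],[.445,.32,.03]]);(x,y),rad=cv2.minEnclosingCircle(f[:,:2].astype(np.float32));print("felt",x,y,rad,f[:,2].mean(), f.mean(0))
    d=sel([[.42,-.14,.0305],[.56,.07,.045]]); print("dowel rect",cv2.minAreaRect(d[:,:2].astype(np.float32)),d[:,2].max())
    m=sel([[.42,-.14,.008],[.56,.07,.045]]); print("cradle rect",cv2.minAreaRect(m[:,:2].astype(np.float32)))
    for k in range(2): pass
E
python3 -c "
import cv2,numpy as np
a=cv2.imread('pics/scene0.png')[60:340,130:530];cv2.imwrite('pics/s0c.png',cv2.resize(a,(800,560)))"
```

```text
beaker [ 0.4475322  -0.28099502] 172 0.0007742051112830449
foot top [ 0.44967373 -0.283227    0.08202499] [ 0.44854159 -0.28229215  0.08255316]
felt 0.39679667353630066 0.2566554844379425 0.07223077863454819 0.023059398791732022 [0.39801189 0.26251153 0.0230594 ]
dowel rect ((0.48841264843940735, -0.0365535244345665), (0.14492477476596832, 0.04772932827472687), 83.48338317871094) 0.03929107908358209
cradle rect ((0.48719504475593567, -0.03646555542945862), (0.15200433135032654, 0.07784729450941086), 84.213623046875)
beaker [ 0.44751551 -0.28233889] 460 0.0003790232760244485
foot top [ 0.44567932 -0.28377875  0.08262212] [ 0.44643229 -0.28297499  0.08169872]
felt 0.38556650280952454 0.2629256844520569 0.06831517815589905 0.022965945901663263 [0.39336762 0.2641717  0.02296595]
dowel rect ((0.48381292819976807, -0.03585595637559891), (0.14568722248077393, 0.04917158558964729), 84.703125) 0.038590893067247944
cradle rect ((0.48434245586395264, -0.0363023579120636), (0.1519256979227066, 0.07621520012617111), 84.10184478759766)
```

View pics/s0c.png

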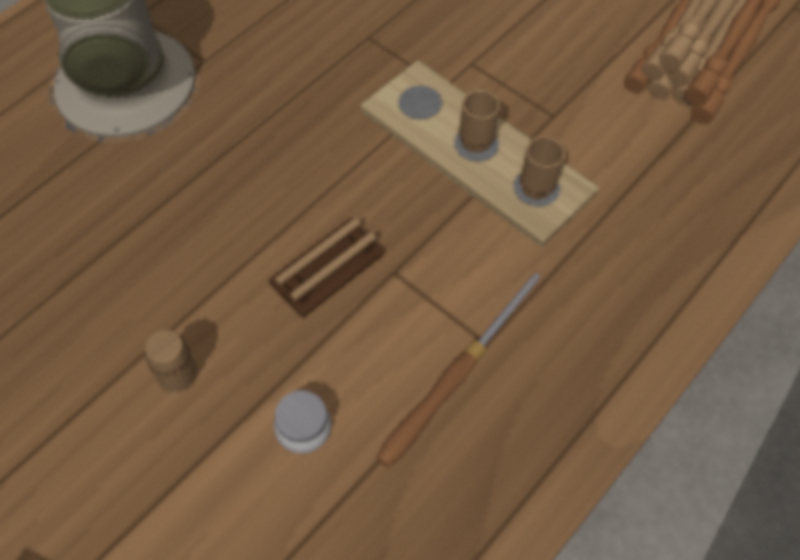

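The free pad is at the robot-side end of the board, top left of the crop near (420,100). The lone beaker is at (170,360) and the cradle at (328,265). The plan is to grip the beaker tilted 60° and lay it in the cradle tilted −30°. I then regrip at +30° and finish at −60°.

```bash
cat >> h.py <<'E'
from scipy.spatial.transform import Rotation as Ro
def pose(g,yaz,tilt,back=.022):
    """grasp point g, azimuth of closing line, tilt from down toward az yaz-90 -> TCP pos, R"""
    a=np.radians(yaz);t=np.radians(tilt)
    y=np.array([np.cos(a),np.sin(a),0]);h=np.array([np.sin(a),-np.cos(a),0])
    z=np.cos(t)*np.array([0,0,-1.])+np.sin(t)*h
    return np.array(g)+back*z,np.column_stack([np.cross(y,z),y,z])
def rel(p,R,p0,R0):
    return np.r_[R0.T@(p-p0)*100,Ro.from_matrix(R0.T@R).as_rotvec(degrees=True)].round(2)
def now():
    o=env.observe();print("t",round(o["time_s"],2),"q",o["q"].round(1),"p",o["position"].round(4),"F",o["ft_force"].round(1),"w",round(o["grip_width"],4),"gf",round(o["gripper_force"],1));return o["position"],o["tool_rot"]
B=np.array([.4475,-.282,.045]);C=np.array([.4858,-.0364,.0589]);F=np.array([.397,.265,.023])
E
python3 - <<'E'
from h import *
p0,R0=now()
pp,R=pose(B,-6,60); print(R.round(3))
print(rel(*pose([.47,-.05,.28],-6,0),p0,R0))
print(rel(pp-.12*R[:,2]+[0,0,.03],R,p0,R0))
E
```

```text
t 0.7 q [ 53.1  21.8  74.3   0.   83.9 -12.3] p [0.2287 0.5002 0.2313] F [ 0.3 -0.2 -0.6] w 0.0852 gf 0.0
[[ 0.052  0.995 -0.091]
 [ 0.497 -0.105 -0.861]
 [-0.866  0.    -0.5  ]]
[-44.82 -40.    -2.67   0.    -0.    71.43]
[-49.72 -53.99  10.73  37.21 -51.75  64.44]
```

{"fn": "jog_arm", "kwargs": {
  "targets": [
    [-44.8,-40,-2.7,0,0,71.4],
    [-44.8,-40,-2.7,0,0,71.4],
    [-44.8,-40,-2.7,0,0,71.4],
    [-44.8,-40,-2.7,0,0,71.4],
    [-44.8,-40,-2.7,0,0,71.4],
    [-44.8,-40,-2.7,0,0,71.4],
    [-44.8,-40,-2.7,0,0,71.4],
    [-44.8,-40,-2.7,0,0,71.4]
  ],
  "hand": 1,
  "newtons": 22
}}

```text
time_s: 1.37
position: [0.3626, 0.1934, 0.2466]
tool_rot: [[-0.136, 0.991, 0.001], [0.991, 0.136, 0.0], [0.0, 0.001, -1.0]]
ft_force: [1.2, 0.7, -0.1]
grip_width: 0.0855
gripper_force: 0.0
```

```bash
python3 - <<'E'
from h import *
p0,R0=now()
pp,R=pose(B,-6,60)
print(rel(pp-.12*R[:,2]+[0,0,.05],R,p0,R0))
E
```

```text
t 1.37 q [11.5  6.9 92.6  0.  80.5  3.7] p [0.3626 0.1934 0.2466] F [ 1.2  0.7 -0.1] w 0.0855 gf 0.0
[-40.01   3.98  10.26   7.26 -59.71  12.49]
```

{"fn": "jog_arm", "kwargs": {
  "targets": [
    [-40,4,10.3,7.3,-59.7,12.5],
    [-40,4,10.3,7.3,-59.7,12.5],
    [-40,4,10.3,7.3,-59.7,12.5],
    [-40,4,10.3,7.3,-59.7,12.5],
    [-40,4,10.3,7.3,-59.7,12.5],
    [-40,4,10.3,7.3,-59.7,12.5],
    [-40,4,10.3,7.3,-59.7,12.5],
    [-40,4,10.3,7.3,-59.7,12.5]
  ]
}}

```text
time_s: 2.03
position: [0.4405, -0.1196, 0.1637]
tool_rot: [[0.041, 0.997, -0.072], [0.554, -0.083, -0.829], [-0.832, -0.006, -0.555]]
ft_force: [0.4, 0.1, 0.4]
grip_width: 0.0854
gripper_force: 0.0
```

```bash
python3 - <<'E'
from h import *
p0,R0=now()
pp,R=pose(B,-6,60)
print(rel(pp-.12*R[:,2],R,p0,R0))
E
```

```text
t 2.03 q [ -3.   27.3 101.8 -61.6  70.9  34.3] p [ 0.4405 -0.1196  0.1637] F [0.4 0.1 0.4] w 0.0854 gf 0.0
[ 1.54  2.27 10.22  0.86 -3.73  0.97]
```

{"fn": "jog_arm", "kwargs": {
  "targets": [
    [1.5,2.3,4,0.9,-3.7,1],
    [1.5,2.3,7,0.9,-3.7,1],
    [1.5,2.3,9,0.9,-3.7,1],
    [1.5,2.3,9,0.9,-3.7,1],
    [1.5,2.3,9,0.9,-3.7,1]
  ]
}}

```text
time_s: 2.45
position: [0.4561, -0.1865, 0.1003]
tool_rot: [[0.051, 0.994, -0.095], [0.502, -0.108, -0.858], [-0.863, -0.004, -0.505]]
ft_force: [-0.4, 0.4, 1.0]
grip_width: 0.0856
gripper_force: 0.0
```

```bash
python3 - <<'E'
from h import *
p0,R0=now()
pp,R=pose(B,-6,60)
print(rel(pp,R,p0,R0))
im=env.get_image("wrist");cv2.imwrite("pics/w1.png",im["frame"][...,::-1]);W=cloud(im)
for r in env.regions_of("wrist","beaker")[:2]:
    p=W[r["pixels"]];p=p[~np.isnan(p[:,0])];print(r["score"],len(p))
    w=p[(p[:,2]>.012)&(p[:,2]<.062)]
    if len(w)<30: continue
    from scipy.optimize import least_squares
    s=least_squares(lambda q:np.hypot(w[:,0]-q[0],w[:,1]-q[1])-.027,B[:2],loss="soft_l1",f_scale=.002);print(s.x,len(w),np.abs(s.fun).mean())
now()
E
```

```text
t 2.45 q [-10.   36.2 103.2 -71.6  65.2  44.1] p [ 0.4561 -0.1865  0.1003] F [-0.4  0.4  1. ] w 0.0856 gf 0.0
[-0.07  0.21 13.27 -0.29 -0.31  0.08]
0.64 5366
[ 0.44855699 -0.28294006] 3106 0.0007799935367536088
0.37 6252
[ 0.48105679 -0.07311994] 6101 0.004752343354333608
t 2.55 q [ -9.9  36.1 103.2 -71.6  65.2  44.1] p [ 0.4568 -0.1855  0.1015] F [-0.2  0.6 -0.6] w 0.0852 gf 0.0
```

View pics/w1.png

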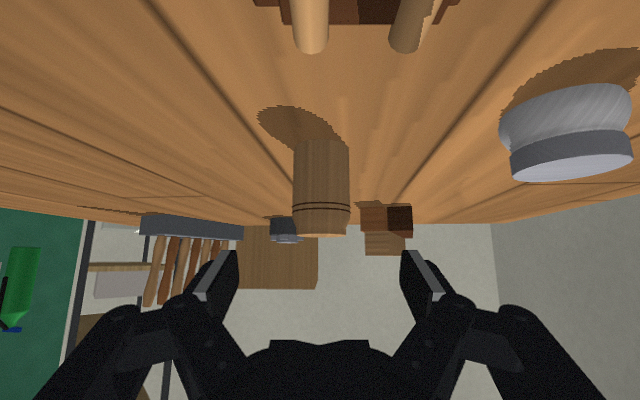

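The beaker is centred between the fingers: it spans columns 295–348, and the finger gap is centred near 318. The wrist camera hangs on the underside, so I'm checking its clearance before descending.

```bash
sed -i 's/B=np.array(\[.4475,-.282,/B=np.array([.448,-.2825,/' h.py; python3 - <<'E'
from h import *
p0,R0=now()
im=env.get_image("wrist");c=np.array(im["cam_to_world"])[:3,3];print("cam in tool",R0.T@(c-p0),c)
pp,R=pose(B,-6,60);print("cam at grasp",pp+R@(R0.T@(c-p0)))
print(rel(pp,R,p0,R0))
E
```

```text
t 2.55 q [ -9.9  36.1 103.2 -71.6  65.2  44.1] p [ 0.4568 -0.1855  0.1015] F [-0.2  0.6 -0.6] w 0.0852 gf 0.0
cam in tool [ 0.08129682  0.00106314 -0.14155186] [ 0.47517532 -0.02333487  0.10269333]
cam at grasp [ 0.46412858 -0.13921762  0.03437082]
[-5.000e-02  1.600e-01  1.345e+01 -1.000e-01 -3.000e-01  1.000e-02]
```

```bash
python3 - <<'E'
from h import *
p0,R0=now()
pp,R=pose(B,-6,50);s=pp-.12*R[:,2]
print(rel(s,R,p0,R0),rel(pp,R,s,R))
E
```

```text
t 2.6 q [ -9.9  36.  103.2 -71.6  65.2  44.1] p [ 0.4569 -0.1854  0.1017] F [0.3 0.4 0.8] w 0.0855 gf 0.0
[-1.68  0.13  1.62 -0.07  9.71 -0.  ] [-0.  0. 12.  0.  0.  0.]
```

{"fn": "jog_arm", "kwargs": {
  "targets": [
    [-1.7,0.15,1.6,0,9.7,0],
    [-1.7,0.15,1.6,0,9.7,0],
    [-1.7,0.15,1.6,0,9.7,0],
    [-1.7,0.15,1.6,0,9.7,0]
  ]
}}

```text
time_s: 2.93
position: [0.4556, -0.2082, 0.1083]
tool_rot: [[0.068, 0.994, -0.082], [0.638, -0.107, -0.763], [-0.767, -0.0, -0.642]]
ft_force: [-0.9, 0.4, 0.2]
grip_width: 0.0859
gripper_force: 0.0
```

{"fn": "jog_arm", "kwargs": {
  "targets": [
    [0,0,2,0,0,0],
    [0,0,4,0,0,0],
    [0,0,6,0,0,0],
    [0,0,8,0,0,0],
    [0,0,8,0,0,0],
    [0,0,8,0,0,0]
  ]
}}

```text
time_s: 3.43
position: [0.4486, -0.2688, 0.0551]
tool_rot: [[0.065, 0.994, -0.085], [0.639, -0.106, -0.762], [-0.766, -0.005, -0.643]]
ft_force: [0.0, -1.2, -0.4]
grip_width: 0.0856
gripper_force: 0.0
```

```bash
python3 - <<'E'
from h import *
p0,R0=now()
pp,R=pose(B,-6,50)
print(rel(pp,R,p0,R0))
E
```

```text
t 3.43 q [-23.1  37.  104.5 -72.7  50.2  38.7] p [ 0.4486 -0.2688  0.0551] F [ 0.  -1.2 -0.4] w 0.0856 gf 0.0
[-0.11  0.1   3.89 -0.27  0.01  0.14]
```

{"fn": "jog_arm", "kwargs": {
  "targets": [
    [0,0.1,1.5,0,0,0],
    [-0.1,0.1,3,0,0,0],
    [-0.1,0.1,3.9,0,0,0],
    [-0.1,0.1,3.9,0,0,0],
    [-0.1,0.1,3.9,0,0,0]
  ]
}}

```text
time_s: 3.85
position: [0.4467, -0.2993, 0.0317]
tool_rot: [[0.066, 0.994, -0.083], [0.639, -0.106, -0.762], [-0.766, -0.003, -0.643]]
ft_force: [0.8, -0.3, 0.5]
grip_width: 0.0856
gripper_force: 0.0
```

{"fn": "jog_arm", "kwargs": {
  "targets": [
    [0,0,0,0,0,0],
    [0,0,0,0,0,0],
    [0,0,0,0,0,0],
    [0,0,0,0,0,0],
    [0,0,0,0,0,0],
    [0,0,0,0,0,0],
    [0,0,0,0,0,0],
    [0,0,0,0,0,0]
  ],
  "hand": 0,
  "newtons": 22
}}

```text
time_s: 4.52
position: [0.4468, -0.2999, 0.032]
tool_rot: [[0.067, 0.994, -0.083], [0.639, -0.106, -0.762], [-0.766, -0.002, -0.642]]
ft_force: [0.4, 3.8, 6.2]
grip_width: 0.0524
gripper_force: 25.2
```

```bash
python3 - <<'E'
from h import *
p0,R0=now()
im=env.get_image("side");cv2.imwrite("pics/s1.png",cv2.resize(im["frame"][180:400,220:540],None,fx=2.5,fy=2.5)[...,::-1])
E
```

```text
t 4.52 q [-26.7  39.8 104.5 -77.7  47.3  41.9] p [ 0.4468 -0.2999  0.032 ] F [0.4 3.8 6.2] w 0.0524 gf 25.2
```

View pics/s1.png

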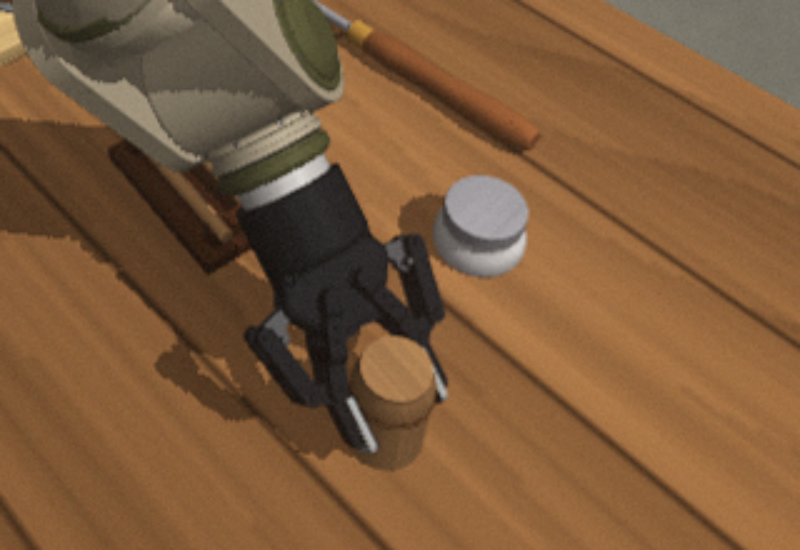

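Gripped upright between the pads, at about (390,400) in the crop. Now lifting.

{"fn": "jog_arm", "kwargs": {
  "targets": [
    [-0.8,0,-0.6,0,0,0],
    [-2.3,0,-1.9,0,0,0],
    [-3.8,0,-3.2,0,0,0],
    [-5.3,0,-4.5,0,0,0],
    [-6.1,0,-5.1,0,0,0],
    [-6.1,0,-5.1,0,0,0]
  ]
}}

```text
time_s: 5.07
position: [0.4473, -0.3004, 0.1129]
tool_rot: [[0.069, 0.994, -0.081], [0.638, -0.107, -0.762], [-0.767, 0.001, -0.642]]
ft_force: [0.1, -0.2, -0.1]
grip_width: 0.0525
gripper_force: 24.8
```

```bash
cat >> h.py <<'E'
def target_for_mid(mid,yaz,tilt,m_tool):
    _,R=pose([0,0,0],yaz,tilt); return np.array(mid)-R@m_tool,R
def fitcyl(P,axis,x0):
    """robust fit of the axis position for known axis direction"""
    from scipy.optimize import least_squares
    a=axis/np.linalg.norm(axis);u=np.linalg.svd(a[None])[2][1:]
    q=P@u.T; s=least_squares(lambda c:np.hypot(*(q-c).T)-.027,u@x0,loss="soft_l1",f_scale=.0015)
    return s.x@u,np.abs(s.fun).mean()
E
python3 - <<'E'
from h import *
p1=np.array([.4468,-.2999,.032]);_,R1=pose([0,0,0],-6,50)
m=R1.T@(np.array([.448,-.2825,.042])-p1);print("m",m)
p0,R0=now()
up=R0.T@(R1[:,0]*0+[0,0,1])
for c in ["scene","side"]:
    W=cloud(env.get_image(c));mid=p0+R0@m;print("exp mid",mid)
    for r in env.regions_of(c,"beaker")[:4]:
        p=W[r["pixels"]];p=p[np.linalg.norm(p-mid,axis=1)<.06]
        if len(p)<50: continue
        z=p[:,2]; w=p[(z<mid[2]+.018)]
        print(c,r["score"],len(p),"fit",fitcyl(w,np.array([0,0,1.]),mid),"top",np.percentile(z,[1,98]),)
print(rel(*target_for_mid(C+[0,0,.06],-6,-40,m),p0,R0))
print(rel(*target_for_mid([.47,-.15,.15],-6,5,m),p0,R0))
E
```

```text
m [ 0.00354342 -0.00062537 -0.01978012]
t 5.07 q [-26.7  30.9 101.6 -67.9  50.8  27. ] p [ 0.4473 -0.3004  0.1129] F [ 0.1 -0.2 -0.1] w 0.0525 gf 24.8
exp mid [ 0.44849368 -0.28296491  0.12286486]
scene 0.72 536 fit (array([ 0.44988594, -0.28375284,  0.        ]), np.float64(0.000991283018208833)) top [0.08396095 0.16645529]
exp mid [ 0.44849368 -0.28296491  0.12286486]
side 0.83 1656 fit (array([ 0.44818995, -0.28332449,  0.        ]), np.float64(0.0005111051453523351)) top [0.07991838 0.16326661]
[ 1.863e+01  1.080e+00 -2.047e+01  3.000e-02  9.006e+01 -1.400e-01]
[ 8.060e+00  7.200e-01 -1.238e+01 -2.000e-02  4.506e+01 -1.300e-01]
```

{"fn": "jog_arm", "kwargs": {
  "targets": [
    [1.1,0.1,-1.8,0,6.4,0],
    [2.3,0.2,-3.6,0,12.9,0],
    [3.5,0.3,-5.3,0,19.3,0],
    [4.6,0.4,-7,0,25.7,0],
    [5.8,0.5,-8.8,0,32.2,0],
    [6.9,0.6,-10.6,0,38.6,0],
    [8,0.7,-12.4,0,45,0],
    [8,0.7,-12.4,0,45,0]
  ]
}}

```text
time_s: 5.93
position: [0.4697, -0.155, 0.1294]
tool_rot: [[0.107, 0.994, -0.011], [0.991, -0.108, -0.082], [-0.083, -0.002, -0.997]]
ft_force: [0.3, -0.7, -0.6]
grip_width: 0.0526
gripper_force: 24.8
```

```bash
cat >> h.py <<'E'
m=np.array([.0035,0,-.0198])
def go(mid,yaz,tilt,m=m): 
    p0,R0=now(); r=rel(*target_for_mid(mid,yaz,tilt,m),p0,R0); print(r); return r
E
python3 -c "
from h import *
go(C+[0,0,.06],-6,-40)"
```

```text
t 5.93 q [-29.6  22.1  92.8  -5.   63.3 -21.3] p [ 0.4697 -0.155   0.1294] F [ 0.3 -0.7 -0.6] w 0.0526 gf 24.8
[13.15  0.33  1.71 -0.08 44.77 -0.22]
```

{"fn": "jog_arm", "kwargs": {
  "targets": [
    [1.5,0,-0.4,0,6.4,0],
    [3.2,0.1,-0.6,0,12.8,0],
    [5,0.1,-0.6,0,19.2,0],
    [7,0.2,-0.4,0,25.6,0],
    [9,0.2,0,0,32,0],
    [11,0.3,0.8,0,38.4,0],
    [13.1,0.3,1.7,0,44.8,-0.2],
    [13.1,0.3,1.7,0,44.8,-0.2]
  ]
}}

```text
time_s: 6.6
position: [0.4837, -0.0263, 0.097]
tool_rot: [[0.088, 0.995, 0.057], [0.761, -0.104, 0.641], [0.643, -0.013, -0.766]]
ft_force: [-1.2, -0.7, -1.5]
grip_width: 0.0526
gripper_force: 24.7
```

```bash
python3 - <<'E'
from h import *
p0,R0=now();mid=p0+R0@m;ax=R0@pose([0,0,0],-6,50)[1].T@np.array([0,0,1.]);print("mid",mid,"axis",ax)
for c in ["scene","side"]:
    im=env.get_image(c);W=cloud(im)
    if c=="side":cv2.imwrite("pics/s2.png",cv2.resize(im["frame"][140:360,180:500],None,fx=2.5,fy=2.5)[...,::-1])
    P=W.reshape(-1,3)
    d=P[(P>[.42,-.14,.0305]).all(1)&(P<[.56,.07,.045]).all(1)];print("dowels",c,cv2.minAreaRect(d[:,:2].astype(np.float32)))
    for r in env.regions_of(c,"beaker")[:4]:
        p=W[r["pixels"]];p=p[np.linalg.norm(p-mid,axis=1)<.06]
        if len(p)<50: continue
        t=(p-mid)@ax; w=p[(t<.02)]
        print(c,r["score"],len(p),fitcyl(w,ax,mid)[0]-(mid-(mid@ax)*ax),"t",np.percentile(t,[1,99]))
go(C+[0,0,.06],-6,-40)
E
```

```text
t 6.6 q [-35.6  31.1  96.5  34.5  78.  -44.6] p [ 0.4837 -0.0263  0.097 ] F [-1.2 -0.7 -1.5] w 0.0526 gf 24.7
mid [ 0.48284967 -0.03630475  0.11439626] axis [-1.03820917e-01 -9.94595772e-01 -6.83984652e-04]
dowels scene ((0.4892663061618805, -0.03685767948627472), (0.14386676251888275, 0.04910922795534134), 83.36251068115234)
scene 0.77 417 [ 0.00134365 -0.00013898 -0.0018613 ] t [-0.04078253  0.04202892]
dowels side ((0.4841030240058899, -0.03654153645038605), (0.14527453482151031, 0.04985097423195839), 84.72672271728516)
side 0.37 333 [ 0.00200133 -0.00021055  0.00238872] t [-0.0363624  0.0450406]
t 6.8 q [-35.6  30.6  96.1  34.4  78.  -44.5] p [ 0.486  -0.0281  0.1011] F [ 0.1 -1.   0.2] w 0.052 gf 24.7
[ 0.16  0.07  0.08 -0.14  0.46 -0.01]
```

View pics/s2.png

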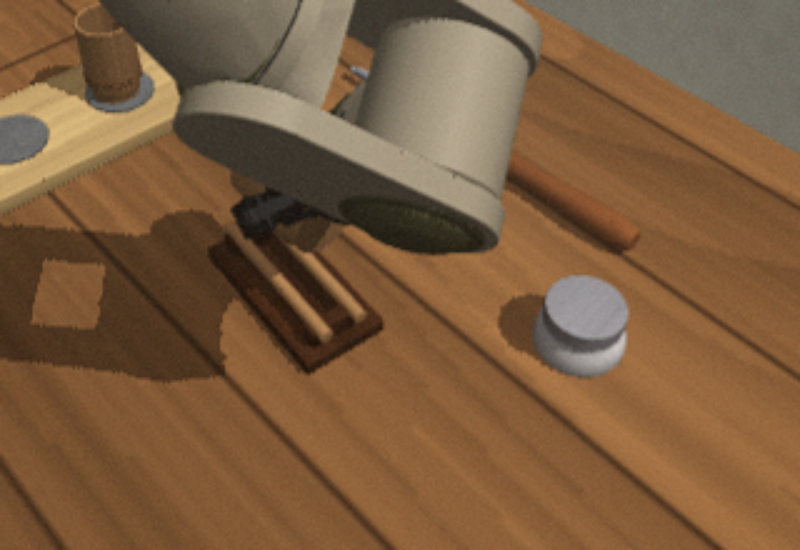

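The beaker is held level over the cradle, with its foot towards −y and the dowels visible below it. Descending to 6 mm above the seat.

```bash
sed -i 's/C=np.array(\[.4858/C=np.array([.4865/' h.py; python3 -c "
from h import *
go(C+[0,0,.006],-6,-40)"
```

```text
t 6.8 q [-35.6  30.6  96.1  34.4  78.  -44.5] p [ 0.486  -0.0281  0.1011] F [ 0.1 -1.   0.2] w 0.052 gf 24.7
[-3.28  0.15  4.25 -0.14  0.46 -0.01]
```

{"fn": "jog_arm", "kwargs": {
  "targets": [
    [-0.7,0.1,0.9,0,0.4,0],
    [-1.6,0.1,2.1,0,0.4,0],
    [-2.5,0.1,3.3,0,0.4,0],
    [-3.3,0.1,4.2,0,0.4,0],
    [-3.3,0.1,4.2,0,0.4,0],
    [-3.3,0.1,4.2,0,0.4,0],
    [-3.3,0.1,4.2,0,0.4,0]
  ]
}}

```text
time_s: 7.38
position: [0.4873, -0.0261, 0.0481]
tool_rot: [[0.08, 0.995, 0.066], [0.76, -0.103, 0.642], [0.645, -0.001, -0.764]]
ft_force: [1.2, -0.3, -1.1]
grip_width: 0.0525
gripper_force: 24.7
```

```bash
python3 -c "
from h import *
go(C,-6,-40)"
```

```text
t 7.38 q [-35.5  36.1  98.5  36.1  72.  -49.3] p [ 0.4873 -0.0261  0.0481] F [ 1.2 -0.3 -1.1] w 0.0525 gf 24.7
[-0.45  0.02  0.48 -0.09 -0.16  0.02]
```

{"fn": "jog_arm", "kwargs": {
  "targets": [
    [-0.1,0,0.1,0,0,0],
    [-0.18,0,0.2,0,0,0],
    [-0.25,0,0.28,0,0,0],
    [-0.32,0,0.36,0,0,0],
    [-0.36,0,0.4,0,0,0],
    [-0.36,0,0.4,0,0,0],
    [-0.36,0,0.4,0,0,0]
  ]
}}

```text
time_s: 7.97
position: [0.4871, -0.0261, 0.0422]
tool_rot: [[0.08, 0.995, 0.065], [0.76, -0.103, 0.642], [0.645, -0.002, -0.764]]
ft_force: [0.7, -0.5, -1.1]
grip_width: 0.0525
gripper_force: 24.7
```

{"fn": "jog_arm", "kwargs": {
  "targets": [
    [-0.03,0,0.04,0,0,0],
    [-0.06,0,0.08,0,0,0],
    [-0.06,0,0.08,0,0,0]
  ]
}}

```text
time_s: 8.22
position: [0.4871, -0.026, 0.0421]
tool_rot: [[0.079, 0.995, 0.066], [0.759, -0.103, 0.643], [0.646, -0.001, -0.763]]
ft_force: [-3.2, -1.5, 8.7]
grip_width: 0.0522
gripper_force: 25.2
```

```bash
python3 -c "
from h import *
go(C,-6,-40)"
```

```text
t 8.22 q [-35.6  36.7  98.7  36.3  71.4 -49.9] p [ 0.4871 -0.026   0.0421] F [-3.2 -1.5  8.7] w 0.0522 gf 25.2
[-0.06  0.05  0.02 -0.1  -0.25  0.02]
```

Contact is about 9 N, softly seated. Releasing.

{"fn": "jog_arm", "kwargs": {
  "targets": [
    [0,0,0,0,0,0],
    [0,0,0,0,0,0],
    [0,0,0,0,0,0],
    [0,0,0,0,0,0],
    [0,0,0,0,0,0],
    [0,0,0,0,0,0]
  ],
  "hand": 0.85
}}

```text
time_s: 8.72
position: [0.4871, -0.026, 0.0412]
tool_rot: [[0.08, 0.995, 0.065], [0.759, -0.103, 0.642], [0.646, -0.002, -0.764]]
ft_force: [-0.5, 0.2, -0.7]
grip_width: 0.0727
gripper_force: 0.0
```

```bash
python3 - <<'E'
from h import *
p0,R0=now()
ax=np.array([np.cos(np.radians(-96)),np.sin(np.radians(-96)),0])
for c in ["scene","side"]:
    im=env.get_image(c);W=cloud(im)
    for r in env.regions_of(c,"beaker")[:4]:
        p=W[r["pixels"]];p=p[np.linalg.norm(p-C,axis=1)<.06]
        if len(p)<50: continue
        t=(p-C)@ax; w=p[(t<.02)]
        f=fitcyl(w,ax,C);print(c,r["score"],len(p),f[0]-(C-(C@ax)*ax),f[1],"t",np.percentile(t,[1,99]))
W=cloud(env.get_image("wrist"))
for r in env.regions_of("wrist","beaker")[:3]:
        p=W[r["pixels"]];p=p[np.linalg.norm(p-C,axis=1)<.06]
        if len(p)<50: continue
        t=(p-C)@ax; w=p[(t<.02)]
        f=fitcyl(w,ax,C);print("wrist",r["score"],len(p),f[0]-(C-(C@ax)*ax),f[1],"t",np.percentile(t,[1,99]))
# clear back 12cm then regrasp at tilt +30
print("retreat dir ok; z axis",R0[:,2])
E
```

```text
t 8.72 q [-35.5  36.8  98.7  36.3  71.3 -49.9] p [ 0.4871 -0.026   0.0412] F [-0.5  0.2 -0.7] w 0.0727 gf 0.0
scene 0.57 403 [-8.42552228e-05  8.85558076e-06 -1.89980995e-03] 0.0013276289919834405 t [-0.04150437  0.01821702]
side 0.54 242 [-0.0016807   0.00017665 -0.00241874] 0.0007004721211951205 t [-0.04141623  0.04311458]
wrist 0.91 18117 [-6.21408174e-04  6.53126309e-05 -1.54411880e-03] 0.0004492935328100901 t [-0.03989019  0.03152303]
wrist 0.57 69 [ 0.01167962 -0.00122758 -0.03295173] 0.006099710792973606 t [-0.03808415  0.02794758]
retreat dir ok; z axis [ 0.06536574  0.64225152 -0.76370171]
```

```bash
cat >> h.py <<'E'
m2=np.array([0,0,-.021])
E
python3 - <<'E'
from h import *
p0,R0=now()
pa=p0-.1*R0[:,2]
p,R=target_for_mid(C,-6,30,m2)
ps=p-.1*R[:,2]
print("all from retreat pose:",rel(ps,R,pa,R0)," then in:",rel(p,R,ps,R))
E
```

```text
t 9.02 q [-35.5  36.8  98.7  36.3  71.3 -49.9] p [ 0.4871 -0.026   0.0412] F [0.8 0.2 1. ] w 0.0724 gf 0.0
all from retreat pose: [ 7.780e+00  4.000e-02  5.300e+00 -1.100e-01 -7.021e+01  6.000e-02]  then in: [-0. -0. 10.  0.  0.  0.]
```

{"fn": "jog_arm", "kwargs": {
  "targets": [
    [0,0,-0.7,0,0,0],
    [0,0,-2,0,0,0],
    [0,0,-4,0,0,0],
    [0,0,-6,0,0,0],
    [0,0,-8,0,0,0],
    [0,0,-10,0,0,0],
    [0,0,-10,0,0,0]
  ]
}}

```text
time_s: 9.6
position: [0.4814, -0.0929, 0.1199]
tool_rot: [[0.079, 0.994, 0.07], [0.762, -0.105, 0.639], [0.643, 0.003, -0.766]]
ft_force: [0.2, -0.4, 0.7]
grip_width: 0.0727
gripper_force: 0.0
```

{"fn": "jog_arm", "kwargs": {
  "targets": [
    [0.9,0,0.5,0,-7,0],
    [1.7,0,1,0,-14,0],
    [2.5,0,1.6,0,-21,0],
    [3.4,0,2.2,0,-28,0],
    [4.2,0,2.8,0,-35,0],
    [5.1,0,3.4,0,-42,0],
    [6,0,4,0,-49,0],
    [6.8,0,4.6,0,-56,0]
  ],
  "hand": 1
}}

```text
time_s: 10.27
position: [0.4892, -0.008, 0.127]
tool_rot: [[0.099, 0.995, -0.027], [0.956, -0.102, -0.276], [-0.278, 0.002, -0.961]]
ft_force: [-0.3, -0.1, 0.5]
grip_width: 0.0855
gripper_force: 0.0
```

```bash
python3 - <<'E'
from h import *
p0,R0=now()
p,R=target_for_mid(C,-6,30,m2);print(rel(p-.08*R[:,2],R,p0,R0))
E
```

```text
t 10.27 q [ -6.3  23.8  92.4 -17.9  64.7   7.4] p [ 0.4892 -0.008   0.127 ] F [-0.3 -0.1  0.5] w 0.0855 gf 0.0
[  0.57   0.03   1.61   0.14 -13.88   0.09]
```

{"fn": "jog_arm", "kwargs": {
  "targets": [
    [0.3,0,0.8,0,-7,0],
    [0.6,0,1.6,0,-13.9,0],
    [0.6,0,1.6,0,-13.9,0],
    [0.6,0,1.6,0,-13.9,0],
    [0.6,0,1.6,0,-13.9,0]
  ]
}}

```text
time_s: 10.68
position: [0.4891, -0.0077, 0.1094]
tool_rot: [[0.089, 0.995, -0.053], [0.865, -0.103, -0.49], [-0.493, -0.002, -0.87]]
ft_force: [0.3, 0.0, -0.5]
grip_width: 0.0854
gripper_force: 0.0
```

```bash
python3 - <<'E'
from h import *
p0,R0=now()
p,R=target_for_mid(C,-6,30,m2);print(rel(p,R,p0,R0))
ax=np.array([np.cos(np.radians(-96)),np.sin(np.radians(-96)),0])
for c in ["wrist","scene","side"]:
    W=cloud(env.get_image(c))
    for r in env.regions_of(c,"beaker")[:4]:
        p=W[r["pixels"]];p=p[np.linalg.norm(p-C,axis=1)<.06]
        if len(p)<50: continue
        t=(p-C)@ax; w=p[(t<.02)]
        f=fitcyl(w,ax,C);print(c,r["score"],len(p),f[0]-(C-(C@ax)*ax),f[1],"t",np.percentile(t,[1,99]))
        if c=="wrist": print("axis dir", [ (np.median(p[(abs(t-s)<.006)&(p[:,2]>.075)],0)).round(4) for s in (-.03,0)])
E
```

```text
t 10.68 q [  0.1  28.4  92.6 -32.4  66.3  21.3] p [ 0.4891 -0.0077  0.1094] F [ 0.3  0.  -0.5] w 0.0854 gf 0.0
[-0.04  0.05  7.91 -0.07 -0.46  0.12]
wrist 0.56 7545 [-5.62317800e-04  5.91019823e-05 -1.85156918e-05] 0.001975783397405418 t [-0.04212553  0.0382446 ]
axis dir [array([ 0.4896, -0.0063,  0.0827]), array([ 0.4859, -0.0362,  0.0826])]
scene 0.92 680 [ 2.81137661e-04 -2.95487588e-05 -2.03038816e-03] 0.001374800850739725 t [-0.04126001  0.04259348]
side 0.87 1208 [-0.0013323   0.00014003 -0.00056027] 0.0007480503943597593 t [-0.03988677  0.04289618]
```

{"fn": "jog_arm", "kwargs": {
  "targets": [
    [0,0,2,0,-0.4,0],
    [0,0,4,0,-0.4,0],
    [0,0,6,0,-0.4,0],
    [0,0,7.3,0,-0.4,0],
    [0,0,7.9,0,-0.4,0],
    [0,0,7.9,0,-0.4,0],
    [0,0,7.9,0,-0.4,0]
  ]
}}

```text
time_s: 11.57
position: [0.4852, -0.0466, 0.0411]
tool_rot: [[0.089, 0.995, -0.053], [0.861, -0.104, -0.499], [-0.501, -0.001, -0.865]]
ft_force: [0.1, 0.4, 0.4]
grip_width: 0.0856
gripper_force: 0.0
```

{"fn": "jog_arm", "kwargs": {
  "targets": [
    [0,0,0,0,0,0],
    [0,0,0,0,0,0],
    [0,0,0,0,0,0],
    [0,0,0,0,0,0],
    [0,0,0,0,0,0],
    [0,0,0,0,0,0],
    [0,0,0,0,0,0],
    [0,0,0,0,0,0]
  ],
  "hand": 0,
  "newtons": 22
}}

```text
time_s: 12.23
position: [0.4852, -0.0463, 0.0415]
tool_rot: [[0.089, 0.995, -0.052], [0.86, -0.103, -0.499], [-0.502, -0.0, -0.865]]
ft_force: [-1.1, 2.5, 7.0]
grip_width: 0.0523
gripper_force: 22.8
```

```bash
python3 - <<'E'
from h import *
p0,R0=now();print("m",R0.T@(C-p0), "up",R0.T@[0,0,1])
E
```

```text
t 12.23 q [ -4.1  34.   98.1 -37.5  55.4  25.6] p [ 0.4852 -0.0463  0.0415] F [-1.1  2.5  7. ] w 0.0523 gf 22.8
m [-0.00012266  0.00026678 -0.02009908] up [-5.01662353e-01 -4.82590057e-04 -8.65063380e-01]
```

{"fn": "jog_arm", "kwargs": {
  "targets": [
    [-0.4,0,-0.7,0,0,0],
    [-1.2,0,-2.1,0,0,0],
    [-2.2,0,-3.8,0,0,0],
    [-3.2,0,-5.5,0,0,0],
    [-4,0,-6.9,0,0,0],
    [-4,0,-6.9,0,0,0]
  ]
}}

```text
time_s: 12.73
position: [0.4863, -0.0465, 0.1236]
tool_rot: [[0.091, 0.995, -0.048], [0.86, -0.103, -0.499], [-0.501, 0.004, -0.865]]
ft_force: [0.8, 0.3, -0.9]
grip_width: 0.0526
gripper_force: 23.9
```

```bash
python3 - <<'E'
from h import *
m3=np.array([-.0001,0,-.0201])
open("h.py","a").write("m=np.array([-.0001,0,-.0201])\n")
go([.45,.08,.16],-6,-15,m3)
go([.397,.2,.14],-6,-60,m3)
E
```

```text
t 12.73 q [ -4.1  26.4  93.5 -33.6  65.   17.7] p [ 0.4863 -0.0465  0.1236] F [ 0.8  0.3 -0.9] w 0.0526 gf 23.9
[10.16 -4.9  -7.88  0.24 45.08  0.06]
t 12.73 q [ -4.1  26.4  93.5 -33.6  65.   17.7] p [ 0.4863 -0.0465  0.1236] F [ 0.8  0.3 -0.9] w 0.0526 gf 23.9
[ 21.59 -11.41 -13.3    0.22  90.08   0.16]
```

{"fn": "jog_arm", "kwargs": {
  "targets": [
    [1.5,-0.7,-1.1,0,6.5,0],
    [2.9,-1.4,-2.2,0,12.9,0],
    [4.4,-2.1,-3.4,0,19.3,0],
    [5.8,-2.8,-4.5,0,25.8,0],
    [7.3,-3.5,-5.6,0,32.2,0],
    [8.7,-4.2,-6.8,0,38.6,0],
    [10.2,-4.9,-7.9,0,45,0],
    [10.2,-4.9,-7.9,0,45,0]
  ]
}}

```text
time_s: 13.4
position: [0.4483, 0.0862, 0.1373]
tool_rot: [[0.102, 0.994, 0.024], [0.96, -0.105, 0.26], [0.261, -0.004, -0.965]]
ft_force: [-0.4, 0.5, 0.2]
grip_width: 0.0525
gripper_force: 23.9
```

```bash
python3 - <<'E'
from h import *
go([.397,.2,.14],-6,-60)
E
```

```text
t 13.4 q [-12.9  17.9 100.   16.6  65.1 -14.3] p [0.4483 0.0862 0.1373] F [-0.4  0.5  0.2] w 0.0525 gf 23.9
[11.62 -6.29  4.23 -0.16 44.85 -0.16]
```

{"fn": "jog_arm", "kwargs": {
  "targets": [
    [1.5,-0.9,0,0,6.4,0],
    [3,-1.8,0,0,12.8,0],
    [4.7,-2.7,0.2,0,19.2,0],
    [6.5,-3.6,0.8,0,25.6,0],
    [8.2,-4.5,1.7,0,32,0],
    [9.9,-5.4,2.9,0,38.4,0],
    [11.6,-6.3,4.2,0,44.8,0],
    [11.6,-6.3,4.2,0,44.8,0]
  ]
}}

```text
time_s: 14.07
position: [0.3969, 0.2156, 0.1242]
tool_rot: [[0.061, 0.995, 0.081], [0.499, -0.101, 0.861], [0.865, -0.012, -0.502]]
ft_force: [0.0, 0.5, 0.1]
grip_width: 0.0521
gripper_force: 23.9
```

```bash
python3 - <<'E'
from h import *
p0,R0=now();mid=p0+R0@m;print("mid",mid)
for c in ["scene","side","wrist"]:
    im=env.get_image(c);W=cloud(im)
    if c=="side":cv2.imwrite("pics/s3.png",cv2.resize(im["frame"][100:320,120:440],None,fx=2.5,fy=2.5)[...,::-1])
    P=W.reshape(-1,3)
    for r in env.regions_of(c,"felt_free")[:2]:
        q=W[r["pixels"]];q=q[np.abs(q[:,2]-.0225)<.006]
        if len(q)>50: print(c,"felt",round(r["score"],2),len(q),cv2.fitEllipse(cv2.convexHull(q[:,:2].astype(np.float32))))
    for r in env.regions_of(c,"beaker")[:4]:
        p=W[r["pixels"]];p=p[np.linalg.norm(p-mid,axis=1)<.06]
        if len(p)<50: continue
        w=p[p[:,2]>mid[2]-.02]
        f=fitcyl(w,np.array([0,0,1.]),mid);print(c,"beaker",round(r["score"],2),len(p),f[0][:2]-mid[:2],f[1],"z",np.percentile(p[:,2],[1,99]))
go(F+[0,0,.09],-6,-60)
E
```

```text
t 14.07 q [-19.1  28.1 119.   62.1  72.  -55.4] p [0.3969 0.2156 0.1242] F [0.  0.5 0.1] w 0.0521 gf 23.9
mid [0.39528057 0.19827426 0.13423455]
scene felt 0.8 255 ((0.4012678563594818, 0.267890989780426), (0.05768568813800812, 0.07489434629678726), 17.76035499572754)
scene felt 0.27 687 ((0.7252931594848633, -0.04975258558988571), (0.03083551488816738, 0.34516724944114685), 2.536973714828491)
scene beaker 0.75 332 [ 0.00336882 -0.00186694] 0.001910709396358189 z [0.12628707 0.17729762]
side felt 0.48 176 ((0.3781830966472626, 0.26405835151672363), (0.02953820303082466, 0.06245212256908417), 179.4272918701172)
wrist beaker 0.67 17448 [ 0.00374391 -0.00468825] 0.002208586706124064 z [0.10131201 0.17909602]
t 14.52 q [-19.2  27.5 118.6  62.   72.  -55.2] p [0.3999 0.2142 0.1276] F [ 0.6  0.1 -1. ] w 0.0527 gf 23.9
[ 0.94 -0.81  7.05 -0.07  0.38  0.05]
```

View pics/s3.png

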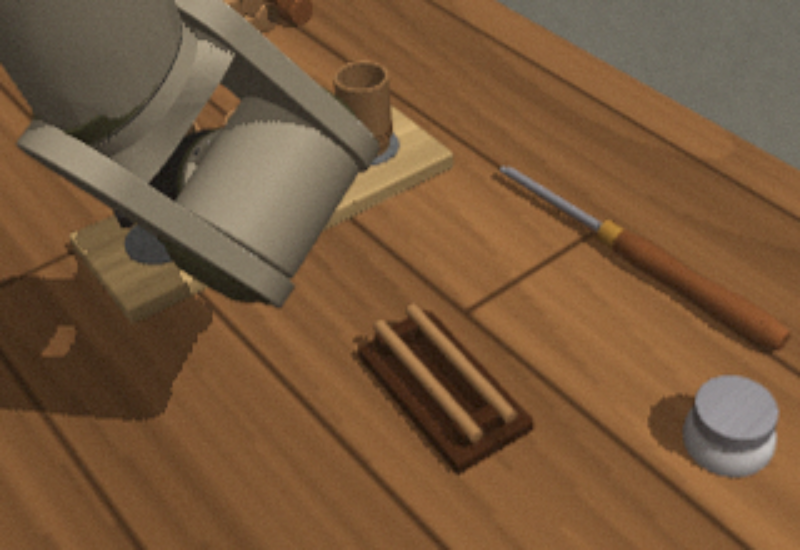

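The beaker is hidden behind the wrist, and the pad shows at (150,245) in the crop. Moving over the pad, then checking again.

{"fn": "jog_arm", "kwargs": {
  "targets": [
    [0.2,-0.2,1.5,0,0.3,0],
    [0.4,-0.4,3.2,0,0.3,0],
    [0.6,-0.6,4.9,0,0.3,0],
    [0.8,-0.8,6.3,0,0.3,0],
    [0.9,-0.8,7,0,0.3,0],
    [0.9,-0.8,7,0,0.3,0],
    [0.9,-0.8,7,0,0.3,0],
    [0.9,-0.8,7,0,0.3,0]
  ]
}}

```text
time_s: 15.18
position: [0.3987, 0.2794, 0.0999]
tool_rot: [[0.053, 0.995, 0.09], [0.497, -0.104, 0.861], [0.866, -0.001, -0.5]]
ft_force: [-0.6, -0.1, -0.9]
grip_width: 0.0523
gripper_force: 23.9
```

```bash
python3 - <<'E'
from h import *
p0,R0=now();mid=p0+R0@m;print("mid",mid,"tilt",np.degrees(np.arccos(-R0[2,2])),R0[2,1])
im=env.get_image("wrist");W=cloud(im)
cv2.imwrite("pics/w3.png",im["frame"][...,::-1])
from scipy.optimize import least_squares
for c in ["scene","side","wrist"]:
  if c!="wrist": W=cloud(env.get_image(c))
  for r in env.regions_of(c,"beaker")[:3]:
    p=W[r["pixels"]];p=p[np.linalg.norm(p-mid,axis=1)<.06]
    if len(p)<50: continue
    # free axis fit on outer wall (points on the camera side, below rim)
    cam=np.array(env.get_image(c)["cam_to_world"])[:2,3]
    w=p[(p[:,2]<mid[2]+.036)&(p[:,2]>mid[2]-.022)&(((p[:,:2]-mid[:2])@(cam-mid[:2]))>0)]
    if len(w)<30: continue
    def res(q):
        a=np.array([q[2],q[3],1]);a/=np.linalg.norm(a);v=w-np.array([q[0],q[1],mid[2]])
        return np.linalg.norm(v-np.outer(v@a,a),axis=1)-.027
    s=least_squares(res,[*mid[:2],0,0],loss="soft_l1",f_scale=.001)
    print(c,round(r["score"],2),len(w),"dxy",s.x[:2]-mid[:2],"tilt deg",np.degrees(s.x[2:]),np.abs(s.fun).mean(),"ztop",np.percentile(p[:,2],[1,99]))
go(F+[0,0,.052],-6,-60)
E
```

```text
t 15.18 q [ -9.3  31.9 119.5  71.8  65.5 -58.3] p [0.3987 0.2794 0.0999] F [-0.6 -0.1 -0.9] w 0.0523 gf 23.9
mid [0.39691231 0.26202688 0.10983776] tilt 59.99418773402342 -0.0007985717206793446
scene 0.61 85 dxy [0.00093405 0.00241117] tilt deg [ 0.67960825 -2.58038201] 0.0011620008717754457 ztop [0.10358975 0.15355176]
t 15.53 q [ -9.3  32.  119.5  71.9  65.5 -58.3] p [0.3985 0.2797 0.0997] F [-0.3  0.1 -0.3] w 0.0525 gf 23.9
[-3.22  0.01  1.94 -0.08 -0.   -0.05]
```

View pics/w3.png

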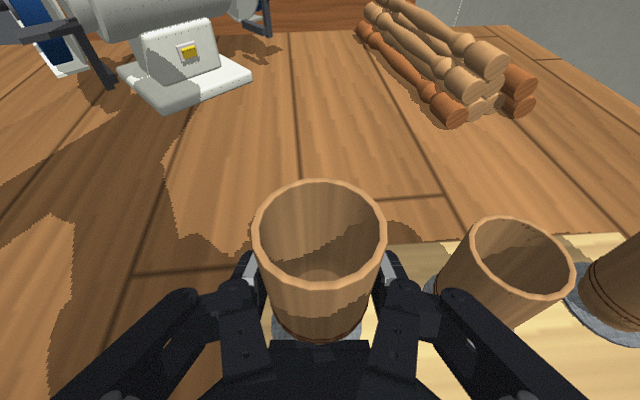

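The beaker is mouth up at (320,235) with the grey pad under it at about (320,330). Checking its uprightness from the rim and its offset from the pad.

```bash
python3 - <<'E'
from h import *
from scipy.optimize import least_squares
p0,R0=now();mid=p0+R0@m
im=env.get_image("wrist");W=cloud(im);fr=im["frame"].astype(int)
sel=np.zeros((400,640),bool);sel[170:300,245:395]=1
P=W[sel&~np.isnan(W[...,0])];P=P[(np.hypot(*(P[:,:2]-mid[:2]).T)<.031)&(P[:,2]>mid[2]+.034)]
# top envelope per azimuth sector
az=np.arctan2(P[:,1]-mid[1],P[:,0]-mid[0]);rim=[]
for k in range(24):
    q=P[np.floor((az+np.pi)/(2*np.pi)*24).astype(int)==k]
    if len(q)>8: rim.append(q[q[:,2]>np.percentile(q[:,2],80)].mean(0))
rim=np.array(rim);A=np.c_[rim[:,:2]-mid[:2],np.ones(len(rim))]
s=np.linalg.lstsq(A,rim[:,2],rcond=None)[0];print("rim slopes deg",np.degrees(s[:2]),"z",s[2],"exp",mid[2]+.042,"n",len(rim))
c=least_squares(lambda q:np.hypot(rim[:,0]-q[0],rim[:,1]-q[1])-.0255,mid[:2],loss="soft_l1",f_scale=.001);print("rim centre",c.x,"mid",mid[:2],np.abs(c.fun).mean())
grey=(fr.max(2)-fr.min(2)<25)&(fr.mean(2)>70)&(np.abs(W[...,2]-.023)<.005)
g=W[grey];g=g[np.hypot(*(g[:,:2]-F[:2]).T)<.05];print(len(g),g[:,:2].min(0),g[:,:2].max(0))
d=np.load("scene0.npz");e=np.load("side0.npz")
for n,d in (("scene",d),("side",e)):
    fr=d["frame"].astype(int);W=d["W"];grey=(fr.max(2)-fr.min(2)<30)&(np.abs(W[...,2]-.0225)<.006)
    q=W[grey];q=q[np.hypot(*(q[:,:2]-F[:2]).T)<.05]
    print(n,len(q),(np.percentile(q[:,:2],1,axis=0)+np.percentile(q[:,:2],99,axis=0))/2,q[:,:2].mean(0),np.ptp(q[:,:2],axis=0))
E
```

```text
t 15.53 q [ -9.3  32.  119.5  71.9  65.5 -58.3] p [0.3985 0.2797 0.0997] F [-0.3  0.1 -0.3] w 0.0525 gf 23.9
rim slopes deg [-0.241438   -0.13584891] z 0.15062169736557607 exp 0.15163167073501452 n 24
rim centre [0.39754032 0.2606354 ] mid [0.39666274 0.26230312] 0.0007142393183454365
416 [0.35727518 0.25037742] [0.42916162 0.27442909]
scene 291 [0.39681046 0.2665133 ] [0.39734936 0.26617126] [0.06749235 0.06728953]
side 437 [0.39415636 0.26482796] [0.39372106 0.26399685] [0.06593148 0.06483046]
```

```bash
echo 'F=np.array([.3955,.2655,.023])' >> h.py; python3 -c "
from h import *
go(F+[0,0,.048],-6,-60)"
```

```text
t 15.58 q [ -9.2  32.  119.5  71.9  65.5 -58.3] p [0.3984 0.2797 0.0996] F [-0.  -0.7 -0.3] w 0.0524 gf 23.9
[-3.55 -0.14  2.16 -0.09 -0.   -0.05]
```

{"fn": "jog_arm", "kwargs": {
  "targets": [
    [-0.5,0,0.3,0,0,0],
    [-1.3,-0.1,0.8,0,0,0],
    [-2.1,-0.1,1.3,0,0,0],
    [-2.9,-0.1,1.8,0,0,0],
    [-3.5,-0.1,2.2,0,0,0],
    [-3.5,-0.1,2.2,0,0,0],
    [-3.5,-0.1,2.2,0,0,0],
    [-3.5,-0.1,2.2,0,0,0]
  ]
}}

```text
time_s: 16.25
position: [0.3974, 0.2816, 0.0585]
tool_rot: [[0.053, 0.995, 0.089], [0.497, -0.103, 0.862], [0.866, -0.002, -0.5]]
ft_force: [0.3, -0.5, -0.5]
grip_width: 0.0523
gripper_force: 23.9
```

```bash
python3 -c "
from h import *
go(F+[0,0,.042],-6,-60)"
```

```text
t 16.25 q [ -9.   38.3 121.   75.7  63.2 -66.6] p [0.3974 0.2816 0.0585] F [ 0.3 -0.5 -0.5] w 0.0523 gf 23.9
[-0.59 -0.02  0.25 -0.1  -0.01 -0.04]
```

{"fn": "jog_arm", "kwargs": {
  "targets": [
    [-0.04,0,0.03,0,0,0],
    [-0.08,0,0.05,0,0,0],
    [-0.13,0,0.08,0,0,0],
    [-0.17,0,0.1,0,0,0],
    [-0.17,0,0.1,0,0,0],
    [-0.17,0,0.1,0,0,0]
  ]
}}

```text
time_s: 16.75
position: [0.3974, 0.2816, 0.0563]
tool_rot: [[0.053, 0.995, 0.089], [0.497, -0.103, 0.861], [0.866, -0.002, -0.5]]
ft_force: [-0.7, 0.5, -1.3]
grip_width: 0.0522
gripper_force: 23.9
```

{"fn": "jog_arm", "kwargs": {
  "targets": [
    [-0.04,0,0.03,0,0,0],
    [-0.09,0,0.05,0,0,0],
    [-0.09,0,0.05,0,0,0],
    [-0.09,0,0.05,0,0,0]
  ]
}}

```text
time_s: 17.08
position: [0.3974, 0.2816, 0.0554]
tool_rot: [[0.053, 0.995, 0.089], [0.497, -0.103, 0.862], [0.866, -0.002, -0.5]]
ft_force: [0.0, -0.4, 1.4]
grip_width: 0.0524
gripper_force: 24.0
```

{"fn": "jog_arm", "kwargs": {
  "targets": [
    [-0.04,0,0.03,0,0,0],
    [-0.09,0,0.05,0,0,0],
    [-0.09,0,0.05,0,0,0],
    [-0.09,0,0.05,0,0,0]
  ]
}}

```text
time_s: 17.42
position: [0.3974, 0.2818, 0.0553]
tool_rot: [[0.052, 0.995, 0.089], [0.495, -0.103, 0.863], [0.867, -0.001, -0.498]]
ft_force: [-1.7, -3.2, 11.1]
grip_width: 0.0523
gripper_force: 24.8
```

{"fn": "jog_arm", "kwargs": {
  "targets": [
    [0,0,0,0,0,0],
    [0,0,0,0,0,0],
    [0,0,0,0,0,0],
    [0,0,0,0,0,0],
    [0,0,0,0,0,0],
    [0,0,0,0,0,0],
    [0,0,0,0,0,0]
  ],
  "hand": 0.9
}}

```text
time_s: 18.0
position: [0.3974, 0.2816, 0.0542]
tool_rot: [[0.053, 0.995, 0.089], [0.497, -0.103, 0.861], [0.866, -0.002, -0.5]]
ft_force: [0.3, -0.1, -0.6]
grip_width: 0.0767
gripper_force: 0.0
```

{"fn": "jog_arm", "kwargs": {
  "targets": [
    [0,0,-0.7,0,0,0],
    [0,0,-2,0,0,0],
    [0,0,-4,0,0,0],
    [0,0,-6,0,0,0],
    [0,0,-8,0,0,0],
    [0,0,-10,0,0,0],
    [0,0,-12,0,0,0],
    [0,0,-12,0,0,0]
  ]
}}

```text
time_s: 18.67
position: [0.3876, 0.1757, 0.1153]
tool_rot: [[0.052, 0.994, 0.093], [0.498, -0.106, 0.86], [0.865, 0.001, -0.501]]
ft_force: [-0.5, 1.4, 0.0]
grip_width: 0.0767
gripper_force: 0.0
```

{"fn": "jog_arm", "kwargs": {
  "targets": [
    [1,0,-2,0,0,0],
    [3,0,-4,0,0,0],
    [5,0,-6,0,0,0],
    [7,0,-8,0,0,0],
    [8,0,-9,0,0,0],
    [8,0,-9,0,0,0],
    [8,0,-9,0,0,0]
  ]
}}

```text
time_s: 19.25
position: [0.3829, 0.1406, 0.2284]
tool_rot: [[0.052, 0.995, 0.089], [0.498, -0.104, 0.861], [0.866, -0.001, -0.5]]
ft_force: [-0.5, 0.4, -0.7]
grip_width: 0.0769
gripper_force: 0.0
```

```bash
python3 - <<'E'
from h import *
now()
for c in ["scene","side"]:
    im=env.get_image(c);W=cloud(im);cv2.imwrite(f"pics/{c}4.png",cv2.resize(im["frame"][60:340,130:530],None,fx=2,fy=2)[...,::-1])
    P=W.reshape(-1,3);w=P[(np.hypot(*(P[:,:2]-F[:2]).T)<.05)&(P[:,2]>.05)&(P[:,2]<.12)]
    if len(w)>50: print(c,len(w),"centre",(np.percentile(w,2,axis=0)+np.percentile(w,98,axis=0))/2,"ztop",np.percentile(w[:,2],98))
E
```

```text
t 19.25 q [-31.3  14.2 112.8  51.5  89.7 -43.8] p [0.3829 0.1406 0.2284] F [-0.5  0.4 -0.7] w 0.0769 gf 0.0
scene 432 centre [0.39841753 0.26325714 0.07928609] ztop 0.10722039629534844
side 360 centre [0.38804583 0.25001585 0.07736178] ztop 0.10410329224225406
```

View pics/scene4.png

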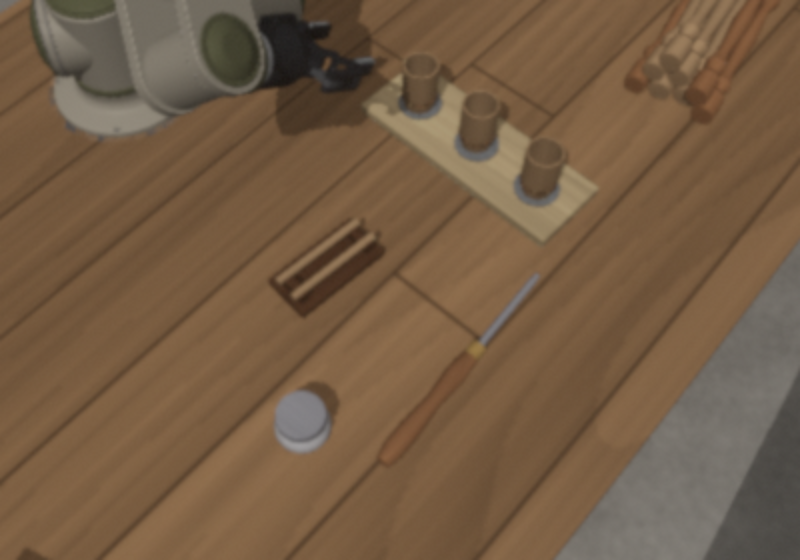

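The beaker stands upright and centred on its pad at (420,85) in the crop, with the gripper clear. Nothing else has moved. Handing in.

```bash
python3 -c "
from rig import env
print(env.close_job())"
```

```text
the job is handed in; nothing more can be done
None
```

I laid the beaker in the dowel cradle, regripped it the other way and stood it upright on the free felt pad. I handed the job in at about 19 s; the hand-in returned no verdict.

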